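Load a pin and index it to the third click

ROBOT

A 7-joint arm with a two-finger parallel gripper is mounted at the origin on the work surface. World frame = base frame: x ahead of the robot, y to its left, z up, the work surface at z = 0. Lengths are in m, angles in rad, forces in N, time in s.
With the tool pointing down it reaches from about 0.4 to 0.925 m from the base axis. Payload 4.1 kg.
Tool frame: the origin (TCP) lies on the centre line of the jaws, within the pads' length; the fingertips stand 19 mm ahead of it and the grasp point (between the pads) is the TCP; z points along the fingers, y is the line along which they close (so a half turn about z gives the same grasp; the last joint's range is limited). The gripper opens to 85 mm and grips with 20 to 120 N. Pads are 22 mm wide; open, the fingers measure 114 mm over their backs; the gripper's body (76 mm by 85 mm) begins 54 mm behind the grasp point. The pads swing forward as they close: fully open they stand 13 mm farther back than shut.
Start: joints at [1.107, 0.398, 0.045, 1.537, -0.019, 1.207, -0.051], TCP at [0.232, -0.607, 0.223] pointing down, gripper open.
Joint ranges: [-2.82, 2.82], [-0.49, 2.23], [-1.37, 1.46], [0, 2.46], [-1.36, 4.5], [0.23, 2], [-2.94, 2.94]. Speed limits (rad/s): [2.57, 2.57, 3.14, 3.14, 3.14, 3.14, 3.14].

INTERFACE

Orientations are given as a unit quaternion [x, y, z, w].
In Python, from station import read_state, optics, workorder gives the robot as it stands.
- The arm moves only by the tool step_arm, never from a script. Its argument "plan" is a list of rows, each an object of numbers: "grip": the closure, from -1 (fully open) to 1 (shut), so that 0 is half open; "tx", "ty", "tz": the shift along the world's x, y, z in mm; "yaw": the turn about the world's z in rad. In form: [{"grip": .., "tx": .., "ty": .., "tz": .., "yaw": ..}, ...]. A call has 1 to 20 rows; each row is the pose to reach, as a shift and turn from the pose commanded when the call began; what a row does not reach only later rows make up. A row lasts 1/12 s, in which the tool goes at most 41.7 mm and 7.16 degrees, less where a joint would pass 70% of its speed; a pose out of reach is approached as far as the arm can. A call with a gripper value outside its range is refused whole. The fingers move at their own pace and stop on an object; "force" is the grip in N (left out, the last holds). Time passes only in rows, so rows that repeat a pose let the fingers close. It gives the time, the measured TCP pose, the force and the opening at its end, in the units of the state.
- read_state(): the state, without advancing time (a new reading comes with each control period).
- optics.grab_frame(name): name is "scene" or "top" or "wrist"; returns a dict with "color" (480x640x3 uint8, red, green, blue), "range_z" (480x640 float32, m along the optical axis (not along the pixel's ray), 0 where there is no reading), "intrinsics" (3x3 intrinsics, pixels), "k1" (the pictures are not rectified: a ray, as slopes to the right and down, at radius r is drawn at 1 + k1 r^2 times it, then the intrinsics apply), "position" and "rotation" of the camera in the world; the wrist camera has in their place "hand_eye" (4x4, takes a point from camera to tool coordinates, whose origin is the TCP and whose axes are the flange's). Camera axes: x right, y down, z forward; pixel columns grow to the right and rows downward; lengths in m; the calibration is good to about 2 mm. A picture is of the moment at which its call begins: read the wrist's pose just before it.
- workorder.finish_job(): hands the job in, once; it reports no verdict.
The state is a dict: "time": time; "joints": joint angles; "joint_vel": joint speeds; "effort": joint torques, N m; "position": TCP position; "eef_rot": TCP orientation; "wrist_force": force on the tool from outside, world axes, zero at the start; "torque": the same for the moment, N m; "width": finger opening in m.
Only numpy, scipy, OpenCV 4.12 (cv2) and the standard library are available. Lean on these libraries where they do the work, as an engineer would, in place of code of your own. Each camera call takes 0.05 s, during which the arm holds its last target. There are 200 camera calls.

TASK

Take the longest of the three steel pins out of the grey rack, push it foot first all the way down into the hole of the square holder on the indexing fixture's carousel, and let go of it. Then grip the fixture's black bar knob and turn it clockwise (seen from above) to its third click, not on to the fourth; the knob springs back if released, so finish while still gripping it and holding it there. Leave everything else on the bench as it is.

Things in the scene. Friction and masses are not known exactly. Their poses are not given: they have to be found in the camera images.
- fixture: White cast housing fixed to the bench, 45 mm high, 120 mm (own x) by 300 mm (own y). Origin on the bench, at the middle of x; own z up. Towards own -y it carries the knob (axis at y = -90 mm), towards own +y the carousel (axis at y = 80 mm). A small black measuring camera on a post stands at x = 0, y = 172 mm, its top 132 mm high, its lens reaching back to y = 136 mm. Six dark index marks round the knob: the long one is home, then one per click, clockwise.
- knob_grip (a point): Point on the knob's vertical axis at the height to grip it, 79 mm above the bench. The knob is a steel disc 60 mm across (top 55 mm above the bench) that carries an upright black bar 54 mm long (this point's x), 12 mm wide (its y), rising from the disc to 97 mm above the bench. Grip the bar across its 12 mm width. The point turns with the knob; at home its axes are those of the fixture.
- knob (a joint): Turn of the knob in rad, 0 at home, growing clockwise seen from above. Click stops every 20 degrees: first 0.349, second 0.698, third 1.047, fourth 1.396; end stop at 1.815. Between stops the resistance rises and then falls by about 0.05 N m either way, over a return spring of 0.05 N m at home and 0.10 N m at the third click; let go, the knob springs back home. The carousel is geared to it and turns by the same angle in the same direction.
- holder_mouth (a point): Centre of the mouth of the holder's hole, on the holder's top face, 102 mm above the bench; z up. The holder is a plain aluminium block 28 mm square and 45 mm high standing on the round carousel plate (120 mm across, top 57 mm above the bench). The hole is vertical, 12 mm wide with a 2 mm chamfer, 36 mm deep. It turns with the carousel; with the knob at home it lies at x = -33 mm, y = 99 mm of the fixture.
- pin_long: The longest pin: plain round steel, 10 mm diameter, 110 mm long, 46 to 92 g, chamfered foot. Origin at the centre of its foot, z along it to the top. It starts upright in any one of the rack's three holes, its foot 15 mm above the bench.
- rack: Grey block fixed to the bench, 140 mm (own x) by 45 mm (own y) by 40 mm high, origin at the centre of its underside. Three holes 11.5 mm wide and 25 mm deep in a row along own x, 45 mm apart.
- pin_short_a: A shorter steel pin, 10 mm diameter, 75 mm long, in the rack; stays there. Origin at its foot.
- pin_short_b: Another pin like it, 75 mm long; stays in the rack.
- mount_a: Grey resin specimen puck, 31 mm across, 20 mm high, on the bench between robot and fixture. Origin under it. Leave alone.
- mount_b: Another puck like it. Leave alone.
- test_block: Steel test block 60 x 60 x 15 mm beyond the fixture. Origin under it. Leave alone.
- oil_bottle: Small amber bottle, 40 mm across, 90 mm high, beyond the fixture. Origin under it. Leave alone.
- screwdriver: Screwdriver lying beyond the rack. Leave alone.
- beaker: Glass cup 64 mm across, 75 mm high, on the robot's left. Origin under it. Leave alone.

How it is judged:
By the outcome, as a careful person would: the job done as asked, in the order asked, and still so for the second after the job is handed in, while the arm keeps its last pose, push and grip.
It also fails if it takes over 56 s, if anything falls off the work surface, if the arm or the gripper's body presses on something with over 40 N, if the wrist force passes 120 N, or if a joint passes its speed limit or range.

## Working session

There is one attempt and no reset: what is moved stays moved. The work goes in short steps, Python scripts to look and compute and a tool call to move; the robot and the scene stay as the last step left them, time stands still between calls to the robot, and variables do not carry over. Pictures are saved under pics/ and viewed, on a budget of 10 in all, crops included, one or two more only if the job needs it, and the job is handed in when it is done.

Besides the shell and the picture viewer there is one more tool, called after "Emit:" as a command line: name --argument value ..., lists and objects as JSON in quotes. step_arm: Moves the arm, as the interface text tells. Its arguments: {"type":"object","properties":{"plan":{"type":"array","items":{"type":"object","properties":{"grip":{"type":"number"},"tx":{"type":"number"},"ty":{"type":"number"},"tz":{"type":"number"},"yaw":{"type":"number"}}}},"force":{"type":"number"}},"required":["plan"]}

```bash
ls; mkdir -p pics; cat > h.py <<'E'
import numpy as np, cv2, pickle
from station import read_state, optics, workorder
from scipy.spatial.transform import Rotation as R
def grab(n):
    s=read_state(); f=optics.grab_frame(n)
    if n=="wrist":
        T=np.eye(4);T[:3,:3]=R.from_quat(s["eef_rot"]).as_matrix();T[:3,3]=s["position"]
        C=T@np.array(f["hand_eye"]); f["P"],f["Rm"]=C[:3,3],C[:3,:3]
    else:
        r=np.array(f["rotation"]); f["P"]=np.array(f["position"]); f["Rm"]=r if r.shape==(3,3) else R.from_quat(r).as_matrix()
    return f
def rays(f,uv):
    K=np.array(f["intrinsics"]); uv=np.asarray(uv,float).reshape(-1,1,2)
    p=cv2.undistortPoints(uv,K,np.array([f["k1"],0,0,0.]))[:,0]
    return np.c_[p,np.ones(len(p))]
def onz(f,uv,z):
    d=rays(f,uv)@f["Rm"].T; return f["P"]+d*((z-f["P"][2])/d[:,2])[:,None]
def cloud(f):
    h,w=f["range_z"].shape; v,u=np.mgrid[:h,:w]
    d=rays(f,np.c_[u.ravel(),v.ravel()])*f["range_z"].reshape(-1,1)
    return (d@f["Rm"].T+f["P"]).reshape(h,w,3)
def proj(f,p):
    p=(np.asarray(p).reshape(-1,3)-f["P"])@f["Rm"]
    return cv2.projectPoints(p,np.zeros(3),np.zeros(3),np.array(f["intrinsics"]),np.array([f["k1"],0,0,0.]))[0][:,0]
def save(f,name): cv2.imwrite("pics/"+name+".png",f["color"][:,:,::-1])
E
python3 - <<'E'
from h import *
for n in("top","scene"):
    f=grab(n); save(f,n); pickle.dump(f,open(n+".pkl","wb")); print(n,f["P"],f["Rm"].round(3).tolist(),f["k1"],np.array(f["intrinsics"])[0])
print({k:np.round(v,3).tolist() for k,v in read_state().items()})
E
```

```text
pics
top [0.33706611 0.06921078 1.39470551] [[0.013, -0.983, 0.183], [-1.0, -0.009, 0.021], [-0.019, -0.184, -0.983]] -0.11610818800544889 [601.06221961   0.         306.77958789]
scene [ 1.12344206 -0.64253283  1.17316236] [[0.799, 0.457, -0.392], [0.602, -0.608, 0.518], [-0.001, -0.65, -0.76]] -0.1467643567779083 [622.39491674   0.         321.40197375]
{'time': 0.1, 'joints': [1.107, 0.399, 0.045, 1.538, -0.019, 1.207, -0.051], 'joint_vel': [0.0, -0.001, -0.001, -0.004, -0.001, -0.002, 0.001], 'effort': [0.003, -47.626, 1.37, -25.495, 0.012, 0.005, -0.0], 'position': [0.232, -0.607, 0.222], 'eef_rot': [0.983, 0.181, -0.0, -0.001], 'wrist_force': [-1.037, 0.449, 0.905], 'torque': [0.025, -0.005, 0.019], 'width': 0.085}
```

View pics/top.png

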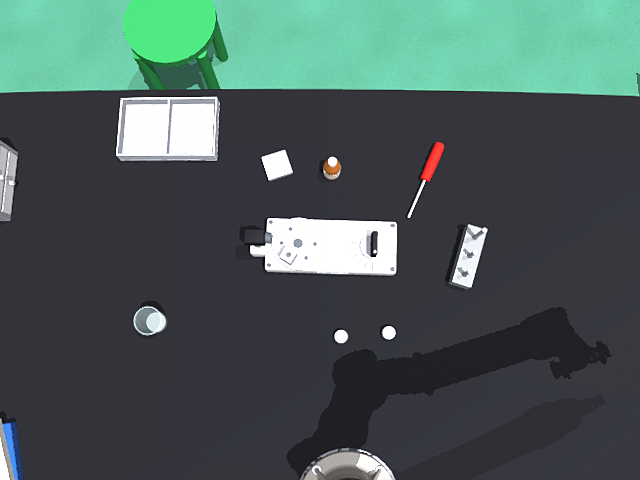

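View pics/scene.png

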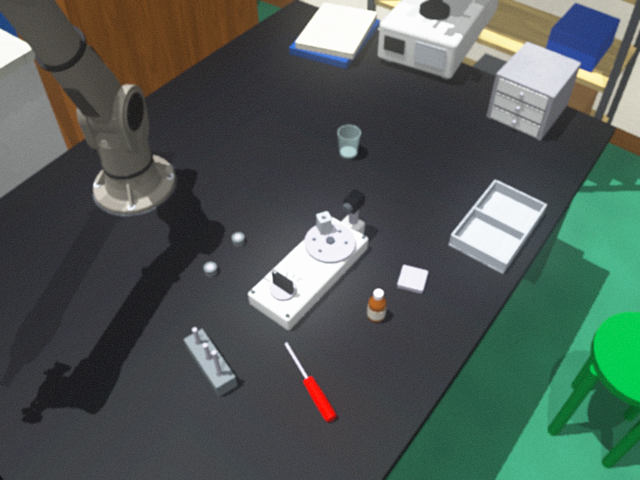

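Top view: the fixture is centred near (332,247) with the knob at (374,244) and the holder at (288,254). The rack is near (468,257), with its tallest pin apparently at the far end, near (475,233). I'll measure these from the depth data.

```bash
python3 - <<'E'
from h import *
np.set_printoptions(precision=4,suppress=True)
for n in("top","scene"):
    f=pickle.load(open(n+".pkl","rb")); c=cloud(f).reshape(-1,3); ok=f["range_z"].ravel()>0
    def sel(x0,x1,y0,y1,z0,z1): 
        return c[ok&(c[:,0]>x0)&(c[:,0]<x1)&(c[:,1]>y0)&(c[:,1]<y1)&(c[:,2]>z0)&(c[:,2]<z1)]
    t=pickle.load(open("top.pkl","rb"))
    a=onz(t,[[332,247]],.045)[0]; r=onz(t,[[468,257]],.04)[0]
    print(n,"guess fix",a,"rack",r)
    for nm,g,z,w in(("fix",a,.045,.2),("rack",r,.04,.11)):
        p=sel(g[0]-w,g[0]+w,g[1]-w,g[1]+w,z-.012,z+.008)
        m=cv2.minAreaRect((p[:,:2]*1000).astype(np.float32)); print(nm,len(p),np.median(p[:,2]),m)
    p=sel(r[0]-.11,r[0]+.11,r[1]-.1,r[1]+.1,.055,.2)
    print("pins:"); 
    q=p.copy()
    while len(q):
        i=q[:,2].argmax(); d=np.hypot(*(q[:,:2]-q[i,:2]).T)<.025; print(q[i],d.sum(),q[d].mean(0)); q=q[~d]
    p=sel(a[0]-.1,a[0]+.1,a[1]+.04,a[1]+.15,.094,.108); print("holder",len(p),p.mean(0),cv2.minAreaRect((p[:,:2]*1000).astype(np.float32)))
    p=sel(a[0]-.1,a[0]+.1,a[1]-.15,a[1]-.03,.085,.108); print("knob",len(p),p.mean(0),cv2.minAreaRect((p[:,:2]*1000).astype(np.float32)))
E
```

```text
top guess fix [0.5664 0.04   0.045 ] rack [ 0.5469 -0.2715  0.04  ]
fix 4484 0.04451778049923827 ((570.569580078125, 42.81651306152344), (292.82501220703125, 284.7259521484375), 45.90016174316406)
rack 1106 0.03919026134831738 ((551.0297241210938, -274.4546203613281), (47.63621520996094, 140.88787841796875), 72.86202239990234)
pins:
[ 0.594  -0.2835  0.1312] 59 [ 0.5913 -0.2857  0.0985]
[ 0.5521 -0.2742  0.0931] 36 [ 0.5508 -0.2734  0.0789]
[ 0.5034 -0.2594  0.0922] 34 [ 0.5075 -0.2597  0.0796]
holder 148 [0.5392 0.1387 0.1014] ((548.1302490234375, 152.5594940185547), (62.747005462646484, 28.341915130615234), 58.834754943847656)
knob 137 [ 0.569  -0.0516  0.0961] ((567.9473876953125, -51.856746673583984), (12.178462028503418, 54.44584655761719), 88.28160858154297)
scene guess fix [0.5664 0.04   0.045 ] rack [ 0.5469 -0.2715  0.04  ]
fix 3758 0.04487977270505905 ((571.931884765625, 41.25146484375), (279.1515197753906, 300.1807861328125), 39.43991470336914)
rack 1158 0.039448181743179545 ((551.2798461914062, -275.41864013671875), (47.39008331298828, 143.85162353515625), 72.40264892578125)
pins:
[ 0.5933 -0.2882  0.1275] 109 [ 0.5966 -0.2901  0.0965]
[ 0.5112 -0.2674  0.0931] 60 [ 0.5099 -0.2629  0.0777]
[ 0.5548 -0.2748  0.0924] 58 [ 0.5529 -0.2763  0.0776]
holder 148 [0.5454 0.1403 0.1016] ((555.3223876953125, 160.82357788085938), (86.76663970947266, 35.60451889038086), 59.929412841796875)
knob 169 [ 0.5709 -0.0544  0.0948] ((570.4905395507812, -53.15147399902344), (56.44175720214844, 15.148343086242676), 1.115488886833191)
```

Both cameras agree to about 3 mm. The long pin is at about (594,-288) mm, the knob at (569,-52) and the holder at about (537,138). I'll move above the pin and close across the rack.

Emit:
step_arm --plan '[{"tx": 30,"ty": 27,"tz": 0,"yaw": -0.1,"grip": -0.2},{"tx": 60,"ty": 53,"tz": 0,"yaw": -0.2,"grip": -0.2},{"tx": 90,"ty": 80,"tz": 0,"yaw": -0.3,"grip": -0.2},{"tx": 121,"ty": 106,"yaw": -0.4,"tz": 0,"grip": -0.2},{"tx": 151,"ty": 133,"yaw": -0.5,"tz": 0,"grip": -0.2},{"tx": 181,"ty": 160,"yaw": -0.6,"tz": 0,"grip": -0.2},{"tx": 211,"ty": 186,"yaw": -0.66,"tz": 0,"grip": -0.2},{"tx": 241,"ty": 213,"yaw": -0.66,"tz": 0,"grip": -0.2},{"tx": 272,"ty": 239,"yaw": -0.66,"tz": 0,"grip": -0.2},{"tx": 302,"ty": 266,"yaw": -0.66,"tz": 0,"grip": -0.2},{"tx": 332,"ty": 293,"yaw": -0.66,"tz": 0,"grip": -0.2},{"tx": 362,"ty": 319,"yaw": -0.66,"tz": 0,"grip": -0.2},{"tx": 362,"ty": 319,"yaw": -0.66,"tz": 0,"grip": -0.2},{"tx": 362,"ty": 319,"yaw": -0.66,"tz": 0,"grip": -0.2},{"tx": 362,"ty": 319,"yaw": -0.66,"tz": 0,"grip": -0.2}]'

```text
time: 1.35
position: [0.5933, -0.2885, 0.2225]
eef_rot: [0.989, -0.147, -0.001, 0.0]
wrist_force: [-0.6, -0.0, 0.2]
width: 0.0512
```

```bash
python3 - <<'E'
from h import *
np.set_printoptions(precision=4,suppress=True)
f=grab("wrist"); save(f,"w1"); pickle.dump(f,open("w1.pkl","wb")); print(f["P"],f["Rm"],np.array(f["hand_eye"]))
s=read_state(); print(s["position"],s["joints"],s["width"],s["time"],s["eef_rot"])
c=cloud(f); m=(f["range_z"]>0)&(c[...,0]>.45)&(c[...,0]<.65)&(c[...,1]<-.2)&(c[...,1]>-.35)
for z0,z1 in((.12,.13),(.084,.094),(.035,.045)):
    k=m&(c[...,2]>z0)&(c[...,2]<z1); v,u=np.nonzero(k)
    if len(v): print(z0,len(v),c[k].mean(0),u.min(),u.max(),v.min(),v.max(),cv2.minAreaRect((c[k][:,:2]*1000).astype(np.float32)))
E
```

```text
[ 0.66   -0.3091  0.3734] [[-0.2913 -0.9199 -0.2625]
 [-0.9566  0.2802  0.0794]
 [ 0.0006  0.2742 -0.9617]] [[-0.0006 -0.9621 -0.2727  0.0696]
 [ 1.     -0.0005 -0.0006  0.0004]
 [ 0.0004 -0.2727  0.9621 -0.1509]
 [ 0.      0.      0.      1.    ]]
[ 0.5927 -0.2897  0.2228] [ 0.4079  0.4164 -0.026   1.5091  0.0128  1.2174 -1.4881] 0.05131981043249682 1.4 [ 0.989  -0.148  -0.0008  0.0006]
0.12 186 [ 0.5939 -0.2898  0.1249] 312 326 227 242 ((593.6535034179688, -289.7713928222656), (9.321148872375488, 9.446280479431152), 27.000062942504883)
0.084 327 [ 0.538  -0.2723  0.0894] 313 325 216 335 ((550.5535278320312, -276.3228759765625), (9.203963279724121, 99.91860961914062), 72.82063293457031)
0.035 6154 [ 0.5557 -0.2778  0.0403] 294 345 181 327 ((550.0759887695312, -276.0859680175781), (45.05137634277344, 141.27035522460938), 72.61072540283203)
```

View pics/w1.png

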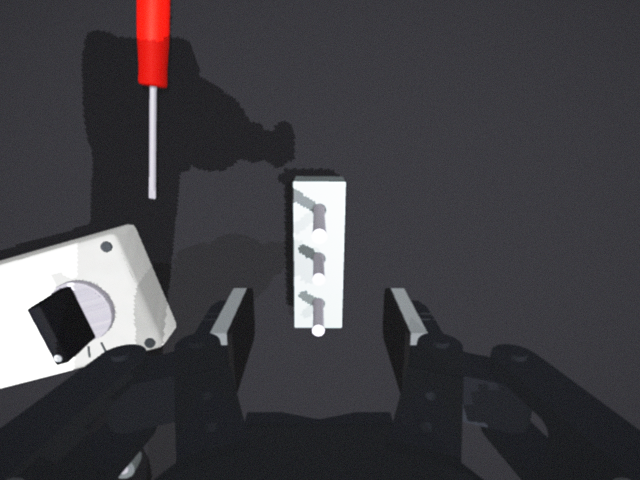

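The wrist view shows the long pin's top at pixel (320,232), which is (593.9,-289.8) mm, with the two shorter pins nearer at (319,278) and (318,330). I'll descend and grip.

Emit:
step_arm --plan '[{"tx": 1,"tz": -35,"grip": -0.2},{"tx": 1,"tz": -70,"grip": -0.2},{"tx": 1,"tz": -100,"grip": -0.2},{"tx": 1,"tz": -122,"grip": -0.2},{"tx": 1,"tz": -122,"grip": -0.2},{"tx": 1,"tz": -122,"grip": 1},{"tx": 1,"tz": -122,"grip": 1},{"tx": 1,"tz": -122,"grip": 1},{"tx": 1,"tz": -122,"grip": 1},{"tx": 1,"tz": -122,"grip": 1},{"tx": 1,"tz": -122,"grip": 1}]' --force 60

```text
schema error: expected keys grip, tx, ty, tz, yaw
```

Emit:
step_arm --plan '[{"tx": 1,"ty": 0,"yaw": 0,"tz": -35,"grip": -0.2},{"tx": 1,"ty": 0,"yaw": 0,"tz": -70,"grip": -0.2},{"tx": 1,"ty": 0,"yaw": 0,"tz": -100,"grip": -0.2},{"tx": 1,"ty": 0,"yaw": 0,"tz": -122,"grip": -0.2},{"tx": 1,"ty": 0,"yaw": 0,"tz": -122,"grip": -0.2},{"tx": 1,"ty": 0,"yaw": 0,"tz": -122,"grip": 1},{"tx": 1,"ty": 0,"yaw": 0,"tz": -122,"grip": 1},{"tx": 1,"ty": 0,"yaw": 0,"tz": -122,"grip": 1},{"tx": 1,"ty": 0,"yaw": 0,"tz": -122,"grip": 1},{"tx": 1,"ty": 0,"yaw": 0,"tz": -122,"grip": 1},{"tx": 1,"ty": 0,"yaw": 0,"tz": -122,"grip": 1}]' --force 60

```text
time: 2.32
position: [0.5965, -0.2894, 0.1038]
eef_rot: [0.989, -0.147, 0.002, 0.001]
wrist_force: [0.6, -0.6, 6.7]
width: 0.0069
```

Opening reads 6.9 mm on a 10 mm pin, which is odd, so I'll look before lifting.

```bash
python3 - <<'E'
from h import *
np.set_printoptions(precision=4,suppress=True)
f=grab("wrist"); g=grab("scene"); t=proj(g,[[.594,-.289,.1]])[0]; print(t)
u,v=int(t[0]),int(t[1]); a=cv2.resize(g["color"][v-70:v+50,u-60:u+60],(480,480),interpolation=2); b=f["color"][200:480,160:480]; b=cv2.resize(b,(320,280))
o=np.zeros((480,800,3),np.uint8); o[:,:480]=a; o[:280,480:]=b; cv2.imwrite("pics/g1.png",o[:,:,::-1])
s=read_state(); print({k:np.round(s[k],4) for k in("position","eef_rot","joints","wrist_force","torque","width","time")})
E
```

```text
[214.9584 358.5523]
{'position': array([ 0.5965, -0.2893,  0.1038]), 'eef_rot': array([ 0.9891, -0.1471,  0.0022,  0.0009]), 'joints': array([ 0.4087,  0.5208, -0.0305,  1.6262,  0.019 ,  0.9902, -1.4942]), 'wrist_force': array([ 0.2668, -0.6506,  6.4204]), 'torque': array([-0.1178,  0.0699, -0.0395]), 'width': np.float64(0.0068), 'time': np.float64(2.4167)}
```

View pics/g1.png

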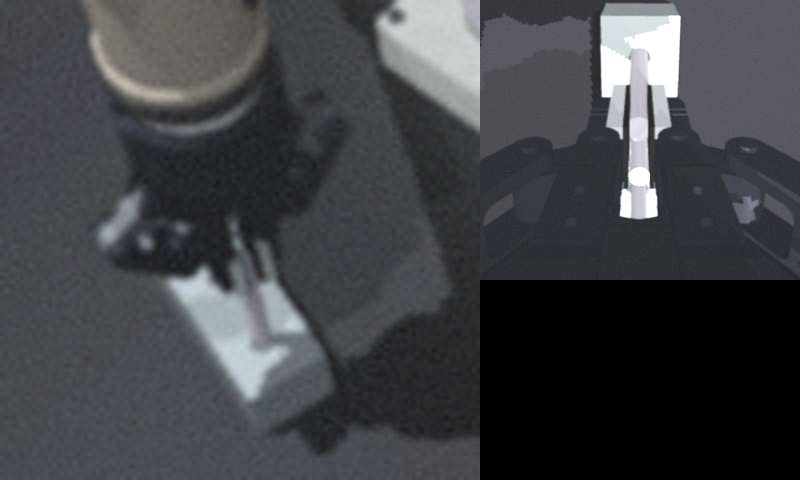

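The long pin is between the pads, and the upward force fits the closing pads pushing the pin against the hole bottom. I'll lift and check.

Emit:
step_arm --plan '[{"tx": 1,"ty": 0,"yaw": 0,"tz": 10,"grip": 1},{"tx": 1,"ty": 0,"yaw": 0,"tz": 20,"grip": 1},{"tx": 1,"ty": 0,"yaw": 0,"tz": 40,"grip": 1},{"tx": 0,"ty": 0,"yaw": 0,"tz": 70,"grip": 1},{"tx": 0,"ty": 0,"yaw": 0,"tz": 100,"grip": 1},{"tx": 0,"ty": 0,"yaw": 0,"tz": 125,"grip": 1},{"tx": 0,"ty": 0,"yaw": 0,"tz": 125,"grip": 1},{"tx": 0,"ty": 0,"yaw": 0,"tz": 125,"grip": 1}]'

```text
time: 3.08
position: [0.596, -0.2884, 0.229]
eef_rot: [0.989, -0.147, 0.002, 0.0]
wrist_force: [0.0, -0.2, -0.9]
width: 0.007
```

```bash
cat > look.py <<'E'
import sys
from h import *
np.set_printoptions(precision=4,suppress=True)
name=sys.argv[1]
f=grab("wrist"); g=grab("scene"); s=read_state()
pickle.dump((f,g,s),open(name+".pkl","wb"))
t=proj(g,[s["position"]])[0]; u,v=np.clip(t.astype(int),90,390 if 0 else 540); v=min(v,400)
a=cv2.resize(g["color"][v-70:v+80,u-75:u+75],(400,400),interpolation=2); b=f["color"][:,120:520]
o=np.zeros((480,800,3),np.uint8); o[:400,:400]=a; o[:,400:]=b; cv2.imwrite("pics/%s.png"%name,o[:,:,::-1])
print({k:np.round(s[k],4) for k in("position","eef_rot","joints","wrist_force","torque","width","time")})
E
python3 look.py g2
```

```text
{'position': array([ 0.5942, -0.2877,  0.2255]), 'eef_rot': array([ 0.9891, -0.1469, -0.0009, -0.0003]), 'joints': array([ 0.4062,  0.4161, -0.0278,  1.5035,  0.0118,  1.2241, -1.4889]), 'wrist_force': array([ 0.0562,  0.4256, -1.3334]), 'torque': array([ 0.0356, -0.005 ,  0.0193]), 'width': np.float64(0.0065), 'time': np.float64(3.1833)}
```

View pics/g2.png

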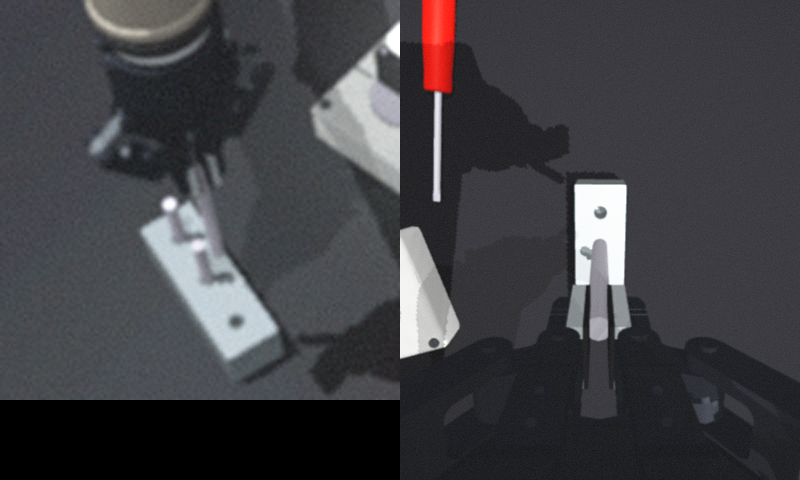

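The pin is held and lifted clear, and the two short pins stay in the rack. I'll carry it over the holder with its foot well above the holder and measure the foot and hole there.

Emit:
step_arm --plan '[{"tx": -3,"ty": 20,"yaw": 0,"tz": 10,"grip": 1},{"tx": -6,"ty": 50,"yaw": 0,"tz": 25,"grip": 1},{"tx": -10,"ty": 85,"yaw": 0,"tz": 30,"grip": 1},{"tx": -14,"ty": 120,"yaw": 0,"tz": 30,"grip": 1},{"tx": -19,"ty": 155,"yaw": 0,"tz": 30,"grip": 1},{"tx": -24,"ty": 190,"yaw": 0,"tz": 30,"grip": 1},{"tx": -29,"ty": 225,"yaw": 0,"tz": 30,"grip": 1},{"tx": -34,"ty": 260,"yaw": 0,"tz": 30,"grip": 1},{"tx": -39,"ty": 295,"yaw": 0,"tz": 30,"grip": 1},{"tx": -44,"ty": 330,"yaw": 0,"tz": 30,"grip": 1},{"tx": -49,"ty": 365,"yaw": 0,"tz": 30,"grip": 1},{"tx": -54,"ty": 400,"yaw": 0,"tz": 30,"grip": 1},{"tx": -57,"ty": 427,"yaw": 0,"tz": 30,"grip": 1},{"tx": -57,"ty": 427,"yaw": 0,"tz": 30,"grip": 1},{"tx": -57,"ty": 427,"yaw": 0,"tz": 30,"grip": 1},{"tx": -57,"ty": 427,"yaw": 0,"tz": 30,"grip": 1},{"tx": -57,"ty": 427,"yaw": 0,"tz": 30,"grip": 1}]'

```text
time: 4.6
position: [0.5378, 0.1368, 0.2553]
eef_rot: [0.989, -0.148, -0.001, 0.001]
wrist_force: [-0.1, -0.0, -0.0]
width: 0.0063
```

```bash
python3 look.py g3; python3 - <<'E'
from h import *
np.set_printoptions(precision=4,suppress=True)
f,g,s=pickle.load(open("g3.pkl","rb"))
save(f,"w3"); c=cloud(f); p=s["position"]
ok=f["range_z"]>0
# pin below the fingertips
k=ok&(np.hypot(c[...,0]-p[0],c[...,1]-p[1])<.018)&(c[...,2]<p[2]-.03)&(c[...,2]>p[2]-.1)
for a in np.arange(.03,.1,.01):
    m=k&(c[...,2]<p[2]-a)&(c[...,2]>p[2]-a-.01)
    if m.sum()>5: print("pin z-%.2f"%a,m.sum(),c[m].mean(0)-p)
m=ok&(abs(c[...,2]-.102)<.006)&(np.hypot(c[...,0]-.537,c[...,1]-.138)<.045); v,u=np.nonzero(m); print("holder top",m.sum(),c[m].mean(0),u.min(),u.max(),v.min(),v.max(),cv2.minAreaRect((c[m][:,:2]*1000).astype(np.float32)))
E
```

```text
{'position': array([0.5381, 0.137 , 0.2558]), 'eef_rot': array([ 0.9889, -0.1484, -0.0004,  0.0005]), 'joints': array([-0.1091,  0.2137, -0.2561,  1.7156,  0.0577,  1.2208, -2.2482]), 'wrist_force': array([-0.3425, -1.0174, -0.2899]), 'torque': array([ 0.047 , -0.0217,  0.0139]), 'width': np.float64(0.0068), 'time': np.float64(4.7)}
pin z-0.03 125 [ 0.0005 -0.0013 -0.035 ]
pin z-0.04 107 [ 0.0003 -0.0014 -0.045 ]
pin z-0.05 91 [ 0.0004 -0.0013 -0.0548]
pin z-0.06 86 [ 0.0003 -0.0014 -0.0648]
pin z-0.07 72 [ 0.0003 -0.0014 -0.0751]
pin z-0.08 54 [-0.     -0.0016 -0.0843]
holder top 1080 [0.5405 0.1359 0.1019] 297 338 193 235 ((540.0286254882812, 136.04685974121094), (28.119125366210938, 28.181550979614258), 58.50408172607422)
```

View pics/w3.png

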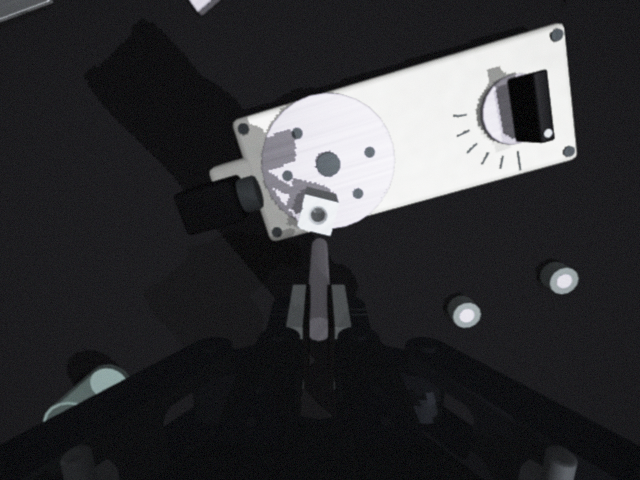

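The wrist view shows the hole at (318,215), the pin foot at (319,243) and the index-mark fan at the knob near (490,140). I'll fit the pin's axis and the hole centre in this same view so the calibration error cancels.

```bash
python3 - <<'E'
from h import *
from scipy.optimize import least_squares
np.set_printoptions(precision=4,suppress=True)
f,g,s=pickle.load(open("g3.pkl","rb")); c=cloud(f); p=s["position"]; ok=f["range_z"]>0
k=ok&(np.hypot(c[...,0]-p[0],c[...,1]-p[1])<.018)&(c[...,2]<p[2]-.03)&(c[...,2]>p[2]-.1)
q=c[k]-p
def res(a):
    d=q[:,:2]-a[:2]-np.outer(q[:,2]+.06,a[2:4]); return np.hypot(*d.T)-.005
r=least_squares(res,[-.003,0,0,0],loss="soft_l1",f_scale=.0005).x; print("axis at z-60:",r,"foot z",(c[k][:,2]).min())
ft=p[:2]+r[:2]+r[2:4]*(-.029); print("foot",ft)
gr=cv2.cvtColor(f["color"],cv2.COLOR_RGB2GRAY)
b=gr[203:228,306:332]; print(b[::3,::2])
u0=onz(f,[[318,214.5]],.102)[0]; print("hole eye",u0)
m=(gr<110).astype(np.uint8); n,l,st,ce=cv2.connectedComponentsWithStats(m[203:228,306:332])
for i in range(1,n): print(st[i],ce[i]+[306,203],onz(f,[ce[i]+[306,203]],.102)[0])
# knob bar
m=ok&(abs(c[...,2]-.097)<.006)&(abs(c[...,0]-.569)<.05)&(abs(c[...,1]+.052)<.05); print("bar",m.sum(),cv2.minAreaRect((c[m][:,:2]*1000).astype(np.float32)))
print("corner screws", onz(f,[[556,34],[568,152],[243,129],[277,232]],.045))
E
```

```text
axis at z-60: [-0.0035 -0.0002  0.0065  0.005 ] foot z 0.16672435188738008
foot [0.5344 0.1367]
[[241 241 241 240 239 238 239 241 241 240 241 241 243]
 [241 240 239 235 223 202 206 214 231 241 242 243 244]
 [239 236 226 196 144 104 103 102 146 193 239 243 243]
 [237 230 194 101 119 104  99  96  81 122 192 241 241]
 [239 226 177  94  85  91  84  81  78 101 164 237 240]
 [238 227 204 117  89  86  88  80  78 132 191 241 243]
 [238 239 229 204 163 121 109 138 165 197 239 242 242]
 [239 239 241 238 228 209 201 212 235 242 242 239 239]
 [240 239 240 237 237 240 239 241 241 240 239 237 238]]
hole eye [0.5401 0.1357 0.102 ]
[  6   6  13  13 121] [318.0165 214.876 ] [0.5398 0.1358 0.102 ]
bar 1371 ((569.0504150390625, -52.53580093383789), (13.013585090637207, 54.125343322753906), 88.33354949951172)
corner screws [[ 0.6184 -0.0999  0.045 ]
 [ 0.5166 -0.0973  0.045 ]
 [ 0.6233  0.1808  0.045 ]
 [ 0.5232  0.1825  0.045 ]]
```

Move +5.5, -0.8 mm, then descend to 8 mm above the mouth and check numerically.

Emit:
step_arm --plan '[{"tx": 5.5,"ty": -0.8,"yaw": 0,"tz": 0,"grip": 1},{"tx": 5.5,"ty": -0.8,"yaw": 0,"tz": -25,"grip": 1},{"tx": 5.5,"ty": -0.8,"yaw": 0,"tz": -45,"grip": 1},{"tx": 5.5,"ty": -0.8,"yaw": 0,"tz": -56,"grip": 1},{"tx": 5.5,"ty": -0.8,"yaw": 0,"tz": -56,"grip": 1},{"tx": 5.5,"ty": -0.8,"yaw": 0,"tz": -56,"grip": 1}]'

```text
time: 5.2
position: [0.5436, 0.1376, 0.2001]
eef_rot: [0.989, -0.147, -0.0, 0.0]
wrist_force: [-0.2, 0.7, 0.1]
width: 0.0067
```

```bash
python3 look.py g4; python3 - <<'E'
from h import *
from scipy.optimize import least_squares
np.set_printoptions(precision=4,suppress=True)
f,g,s=pickle.load(open("g4.pkl","rb")); save(f,"w4"); c=cloud(f); p=s["position"]; ok=f["range_z"]>0
k=ok&(np.hypot(c[...,0]-p[0],c[...,1]-p[1])<.018)&(c[...,2]<p[2]-.03)&(c[...,2]>.1065)
q=c[k]-p
def res(a):
    d=q[:,:2]-a[:2]-np.outer(q[:,2]+.06,a[2:4]); return np.hypot(*d.T)-.005
r=least_squares(res,[-.003,0,0,0],loss="soft_l1",f_scale=.0005).x; print("axis",r,"foot",p[:2]+r[:2]-.029*r[2:4],"z",np.sort(c[k][:,2])[:3])
m=ok&(abs(c[...,2]-.102)<.003)&(np.hypot(c[...,0]-.54,c[...,1]-.136)<.022); print("holder",m.sum(),cv2.minAreaRect((c[m][:,:2]*1000).astype(np.float32)))
cv2.imwrite("pics/w4c.png",cv2.resize(f["color"][130:330,240:400,::-1],(640,800)[:2] if 0 else (480,600),interpolation=2))
E
```

```text
{'position': array([0.5445, 0.1381, 0.2015]), 'eef_rot': array([ 0.9891, -0.1472,  0.001 , -0.0005]), 'joints': array([-0.1124,  0.2657, -0.2549,  1.7738,  0.0743,  1.1092, -2.258 ]), 'wrist_force': array([ 0.2457, -0.1914, -1.1112]), 'torque': array([ 0.0179, -0.0197,  0.029 ]), 'width': np.float64(0.0069), 'time': np.float64(5.3)}
axis [-0.004  -0.0005  0.0074  0.0037] foot [0.5402 0.1376] z [0.1119 0.1121 0.1126]
holder 1254 ((539.9474487304688, 136.13278198242188), (28.107563018798828, 28.91452980041504), 58.79864501953125)
```

View pics/w4c.png

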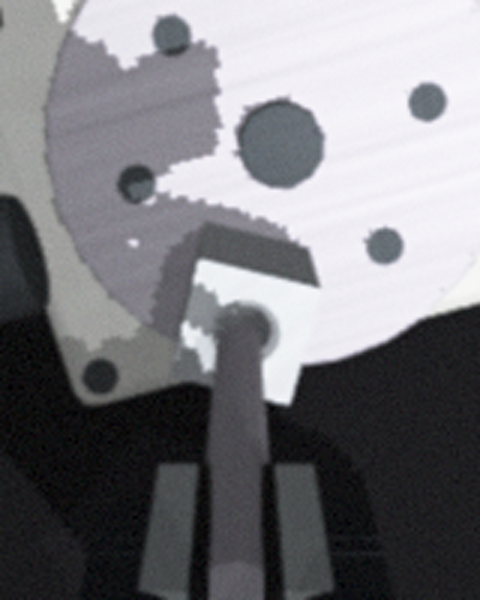

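The foot is about 1.5 mm left of the hole centre in the view (towards +y), and the numbers agree. I'll correct by -1.5 in y and start the insertion.

Emit:
step_arm --plan '[{"tx": 0,"ty": -1.5,"yaw": 0,"tz": 0,"grip": 1},{"tx": 0,"ty": -1.5,"yaw": 0,"tz": -3,"grip": 1},{"tx": 0,"ty": -1.5,"yaw": 0,"tz": -6,"grip": 1},{"tx": 0,"ty": -1.5,"yaw": 0,"tz": -9,"grip": 1},{"tx": 0,"ty": -1.5,"yaw": 0,"tz": -12,"grip": 1},{"tx": 0,"ty": -1.5,"yaw": 0,"tz": -15,"grip": 1},{"tx": 0,"ty": -1.5,"yaw": 0,"tz": -18,"grip": 1},{"tx": 0,"ty": -1.5,"yaw": 0,"tz": -18,"grip": 1},{"tx": 0,"ty": -1.5,"yaw": 0,"tz": -18,"grip": 1}]'

```text
time: 6.05
position: [0.5432, 0.1364, 0.1819]
eef_rot: [0.989, -0.147, -0.0, 0.0]
wrist_force: [-0.1, -0.0, -0.1]
width: 0.0066
```

No contact force, and the foot is below the mouth plane. Continuing down.

Emit:
step_arm --plan '[{"tx": 0,"ty": 0,"yaw": 0,"tz": -4,"grip": 1},{"tx": 0,"ty": 0,"yaw": 0,"tz": -8,"grip": 1},{"tx": 0,"ty": 0,"yaw": 0,"tz": -12,"grip": 1},{"tx": 0,"ty": 0,"yaw": 0,"tz": -16,"grip": 1},{"tx": 0,"ty": 0,"yaw": 0,"tz": -20,"grip": 1},{"tx": 0,"ty": 0,"yaw": 0,"tz": -22,"grip": 1},{"tx": 0,"ty": 0,"yaw": 0,"tz": -24,"grip": 1},{"tx": 0,"ty": 0,"yaw": 0,"tz": -24,"grip": 1},{"tx": 0,"ty": 0,"yaw": 0,"tz": -24,"grip": 1}]'

```text
time: 6.8
position: [0.5435, 0.1364, 0.1582]
eef_rot: [0.989, -0.147, -0.0, 0.0]
wrist_force: [-0.6, -0.5, 0.5]
width: 0.0066
```

Emit:
step_arm --plan '[{"tx": 0,"ty": 0,"yaw": 0,"tz": -1.5,"grip": 1},{"tx": 0,"ty": 0,"yaw": 0,"tz": -3,"grip": 1},{"tx": 0,"ty": 0,"yaw": 0,"tz": -4,"grip": 1},{"tx": 0,"ty": 0,"yaw": 0,"tz": -5,"grip": 1},{"tx": 0,"ty": 0,"yaw": 0,"tz": -5,"grip": 1}]'

```text
time: 7.22
position: [0.5446, 0.1366, 0.1548]
eef_rot: [0.989, -0.147, 0.001, -0.0]
wrist_force: [-0.8, -0.1, 5.6]
width: 0.0067
```

Firm bottom contact: 5.6 N, with the foot at about 65–66 mm, which matches full depth. Releasing and rising.

Emit:
step_arm --plan '[{"tx": 0,"ty": 0,"yaw": 0,"tz": -5,"grip": 0},{"tx": 0,"ty": 0,"yaw": 0,"tz": -5,"grip": 0},{"tx": 0,"ty": 0,"yaw": 0,"tz": -5,"grip": 0},{"tx": 0,"ty": 0,"yaw": 0,"tz": -5,"grip": 0},{"tx": 0,"ty": 0,"yaw": 0,"tz": -5,"grip": 0},{"tx": -3,"ty": 0,"yaw": 0,"tz": 15,"grip": 0},{"tx": -3,"ty": 0,"yaw": 0,"tz": 40,"grip": 0},{"tx": -3,"ty": 0,"yaw": 0,"tz": 65,"grip": 0},{"tx": -3,"ty": 0,"yaw": 0,"tz": 80,"grip": 0},{"tx": -3,"ty": 0,"yaw": 0,"tz": 80,"grip": 0},{"tx": -3,"ty": 0,"yaw": 0,"tz": 80,"grip": 0}]'

```text
time: 8.13
position: [0.5408, 0.1366, 0.2338]
eef_rot: [0.989, -0.147, 0.001, -0.0]
wrist_force: [-0.9, 0.4, -0.6]
width: 0.0427
```

```bash
python3 look.py g5; python3 - <<'E'
from h import *
np.set_printoptions(precision=4,suppress=True)
f,g,s=pickle.load(open("g5.pkl","rb")); c=cloud(f); ok=f["range_z"]>0
m=ok&(c[...,2]>.165)&(c[...,2]<.19)&(np.hypot(c[...,0]-.54,c[...,1]-.136)<.02); print("pin top",m.sum(),c[m].mean(0),np.percentile(c[m][:,2],[5,50,95]))
E
```

```text
{'position': array([0.5396, 0.1361, 0.232 ]), 'eef_rot': array([ 0.9891, -0.147 , -0.001 ,  0.0005]), 'joints': array([-0.1082,  0.2341, -0.256 ,  1.7439,  0.0637,  1.174 , -2.2483]), 'wrist_force': array([ 0.2757,  0.7699, -0.1383]), 'torque': array([ 0.0524, -0.0008, -0.036 ]), 'width': np.float64(0.0424), 'time': np.float64(8.2333)}
pin top 306 [0.5404 0.1356 0.1746] [0.1671 0.1759 0.1772]
```

View pics/g5.png

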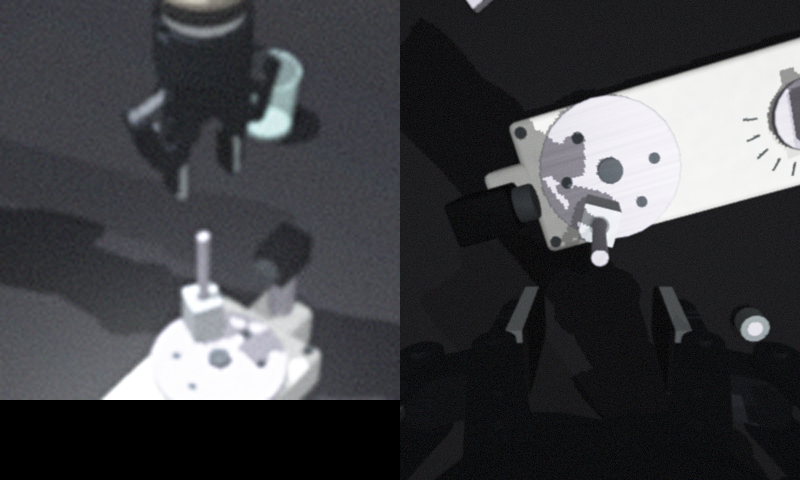

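The pin is released, upright and fully seated (top at 176 mm), and the knob is still at home. Moving above the knob bar.

Emit:
step_arm --plan '[{"tx": 2,"ty": -15,"yaw": 0,"tz": 0,"grip": 0},{"tx": 6,"ty": -45,"yaw": 0.05,"tz": 0,"grip": 0},{"tx": 12,"ty": -80,"yaw": 0.11,"tz": 0,"grip": 0},{"tx": 18,"ty": -115,"yaw": 0.17,"tz": 0,"grip": 0},{"tx": 24,"ty": -150,"yaw": 0.23,"tz": 0,"grip": 0},{"tx": 28.5,"ty": -180,"yaw": 0.266,"tz": 0,"grip": 0},{"tx": 28.5,"ty": -189,"yaw": 0.266,"tz": 0,"grip": 0},{"tx": 28.5,"ty": -189,"yaw": 0.266,"tz": 0,"grip": 0},{"tx": 28.5,"ty": -189,"yaw": 0.266,"tz": 0,"grip": 0},{"tx": 28.5,"ty": -189,"yaw": 0.266,"tz": 0,"grip": 0}]'

```text
time: 9.07
position: [0.5685, -0.05, 0.2325]
eef_rot: [1.0, -0.013, -0.001, -0.001]
wrist_force: [-0.1, 1.0, 0.0]
width: 0.0425
```

```bash
python3 look.py g6; python3 - <<'E'
from h import *
np.set_printoptions(precision=4,suppress=True)
f,g,s=pickle.load(open("g6.pkl","rb")); c=cloud(f); ok=f["range_z"]>0
m=ok&(abs(c[...,2]-.097)<.004)&(abs(c[...,0]-.569)<.045)&(abs(c[...,1]+.052)<.045); r=cv2.minAreaRect((c[m][:,:2]*1000).astype(np.float32)); print("bar",m.sum(),r, np.median(c[m][:,2]))
print("tool x deg",np.degrees(R.from_quat(s["eef_rot"]).as_matrix()[:2,0]@[0,1]))
save(f,"w6")
E
```

```text
{'position': array([ 0.5688, -0.05  ,  0.233 ]), 'eef_rot': array([ 0.9999, -0.0128, -0.0003, -0.0004]), 'joints': array([ 0.1601,  0.2544, -0.1774,  1.7127,  0.0472,  1.1793, -1.6261]), 'wrist_force': array([ 1.2154,  0.3937, -0.246 ]), 'torque': array([-0.0193,  0.0287, -0.0183]), 'width': np.float64(0.0426), 'time': np.float64(9.1667)}
bar 1082 ((569.440673828125, -53.39260482788086), (11.776544570922852, 53.13257598876953), 88.81317901611328) 0.09704645991752123
tool x deg -1.4655866664299562
```

Emit:
step_arm --plan '[{"tx": 0.5,"ty": -3,"yaw": 0,"tz": -30,"grip": 0},{"tx": 0.5,"ty": -3,"yaw": 0,"tz": -65,"grip": 0},{"tx": 0.5,"ty": -3,"yaw": 0,"tz": -100,"grip": 0},{"tx": 0.5,"ty": -3,"yaw": 0,"tz": -130,"grip": 0},{"tx": 0.5,"ty": -3,"yaw": 0,"tz": -145,"grip": 0},{"tx": 0.5,"ty": -3,"yaw": 0,"tz": -153,"grip": 0},{"tx": 0.5,"ty": -3,"yaw": 0,"tz": -153,"grip": 0},{"tx": 0.5,"ty": -3,"yaw": 0,"tz": -153,"grip": 1},{"tx": 0.5,"ty": -3,"yaw": 0,"tz": -153,"grip": 1},{"tx": 0.5,"ty": -3,"yaw": 0,"tz": -153,"grip": 1},{"tx": 0.5,"ty": -3,"yaw": 0,"tz": -153,"grip": 1},{"tx": 0.5,"ty": -3,"yaw": 0,"tz": -153,"grip": 1},{"tx": 0.5,"ty": -3,"yaw": 0,"tz": -153,"grip": 1}]' --force 80

```text
time: 10.25
position: [0.5711, -0.0532, 0.0823]
eef_rot: [1.0, -0.014, 0.002, -0.001]
wrist_force: [-0.3, 5.5, 6.1]
width: 0.0091
```

```bash
python3 look.py g7
```

```text
{'position': array([ 0.5711, -0.0532,  0.0823]), 'eef_rot': array([ 0.9999, -0.0139,  0.0018, -0.0011]), 'joints': array([ 0.1541,  0.4101, -0.168 ,  1.8632,  0.0844,  0.8714, -1.653 ]), 'wrist_force': array([-2.1273,  5.2682,  5.9741]), 'torque': array([1.1873, 0.232 , 0.0395]), 'width': np.float64(0.009), 'time': np.float64(10.35)}
```

The bar is gripped. Turning clockwise in steps, first to about 46°.

Emit:
step_arm --plan '[{"tx": 0,"ty": 0,"yaw": -0.08,"tz": 0,"grip": 1},{"tx": 0,"ty": 0,"yaw": -0.16,"tz": 0,"grip": 1},{"tx": 0,"ty": 0,"yaw": -0.24,"tz": 0,"grip": 1},{"tx": 0,"ty": 0,"yaw": -0.32,"tz": 0,"grip": 1},{"tx": 0,"ty": 0,"yaw": -0.4,"tz": 0,"grip": 1},{"tx": 0,"ty": 0,"yaw": -0.48,"tz": 0,"grip": 1},{"tx": 0,"ty": 0,"yaw": -0.56,"tz": 0,"grip": 1},{"tx": 0,"ty": 0,"yaw": -0.64,"tz": 0,"grip": 1},{"tx": 0,"ty": 0,"yaw": -0.72,"tz": 0,"grip": 1},{"tx": 0,"ty": 0,"yaw": -0.8,"tz": 0,"grip": 1},{"tx": 0,"ty": 0,"yaw": -0.8,"tz": 0,"grip": 1}]'

```text
time: 11.27
position: [0.5703, -0.0549, 0.0823]
eef_rot: [0.915, -0.404, 0.001, -0.001]
wrist_force: [-2.6, 3.2, 6.8]
width: 0.0091
```

```bash
cat > turn.py <<'E'
import sys
from h import *
np.set_printoptions(precision=4,suppress=True)
f,g,s=pickle.load(open(sys.argv[1]+".pkl","rb"))
M=R.from_quat(s["eef_rot"]).as_matrix(); print("tool x deg",np.degrees(np.arctan2(M[1,0],M[0,0])))
ax=np.array([.569,-.053])+np.array([170*.029,170])*.001  # carousel axis
for n,q in(("wrist",f),("scene",g)):
    c=cloud(q); k=(q["range_z"]>0)&(c[...,2]>.12)&(c[...,2]<.178)&(np.hypot(c[...,0]-ax[0],c[...,1]-ax[1])<.05)
    if k.sum()>5:
        p=c[k]; t=p[p[:,2]>np.percentile(p[:,2],60)].mean(0); print(n,k.sum(),t,"pin angle about carousel (deg; home ~148)",np.degrees(np.arctan2(t[1]-ax[1],t[0]-ax[0])),p[:,2].max())
E
python3 look.py g8; python3 turn.py g8; echo home; python3 turn.py g7
```

```text
{'position': array([ 0.5703, -0.0549,  0.0823]), 'eef_rot': array([ 0.9155, -0.4023,  0.0008, -0.0005]), 'joints': array([ 0.017 ,  0.4068,  0.0055,  1.8674, -0.0033,  0.8656, -2.3747]), 'wrist_force': array([-2.2632,  2.8686,  7.8224]), 'torque': array([0.6251, 0.5349, 0.1419]), 'width': np.float64(0.0087), 'time': np.float64(11.3667)}
tool x deg -47.44856675756996
scene 79 [0.5652 0.153  0.1705] pin angle about carousel (deg; home ~148) 103.71272701860299 0.1774230441719188
home
tool x deg -1.593882441290148
scene 93 [0.5417 0.1366 0.1688] pin angle about carousel (deg; home ~148) 148.68584967858772 0.17792423250582545
```

The tool has turned 45.9° and the pin on the carousel 45°, so nothing is slipping. On to the third click.

Emit:
step_arm --plan '[{"tx": 0,"ty": 0,"yaw": -0.06,"tz": 0,"grip": 1},{"tx": 0,"ty": 0,"yaw": -0.12,"tz": 0,"grip": 1},{"tx": 0,"ty": 0,"yaw": -0.18,"tz": 0,"grip": 1},{"tx": 0,"ty": 0,"yaw": -0.23,"tz": 0,"grip": 1},{"tx": 0,"ty": 0,"yaw": -0.25,"tz": 0,"grip": 1},{"tx": 0,"ty": 0,"yaw": -0.25,"tz": 0,"grip": 1},{"tx": 0,"ty": 0,"yaw": -0.25,"tz": 0,"grip": 1},{"tx": 0,"ty": 0,"yaw": -0.25,"tz": 0,"grip": 1},{"tx": 0,"ty": 0,"yaw": -0.25,"tz": 0,"grip": 1}]'

```text
time: 12.12
position: [0.5698, -0.0552, 0.0823]
eef_rot: [0.858, -0.513, 0.0, -0.0]
wrist_force: [-3.8, 2.0, 8.7]
width: 0.0092
```

```bash
python3 look.py g9; python3 turn.py g9
```

```text
{'position': array([ 0.5698, -0.0552,  0.0823]), 'eef_rot': array([ 0.8581, -0.5135,  0.0003, -0.0004]), 'joints': array([-0.0256,  0.4075,  0.0596,  1.8688, -0.0315,  0.8653, -2.5997]), 'wrist_force': array([-2.8935,  2.5674,  8.699 ]), 'torque': array([0.4992, 0.7592, 0.0974]), 'width': np.float64(0.0085), 'time': np.float64(12.2167)}
tool x deg -61.79020045954383
scene 80 [0.5755 0.1548 0.1681] pin angle about carousel (deg; home ~148) 87.69342515078789 0.1767817131440763
```

View pics/g9.png

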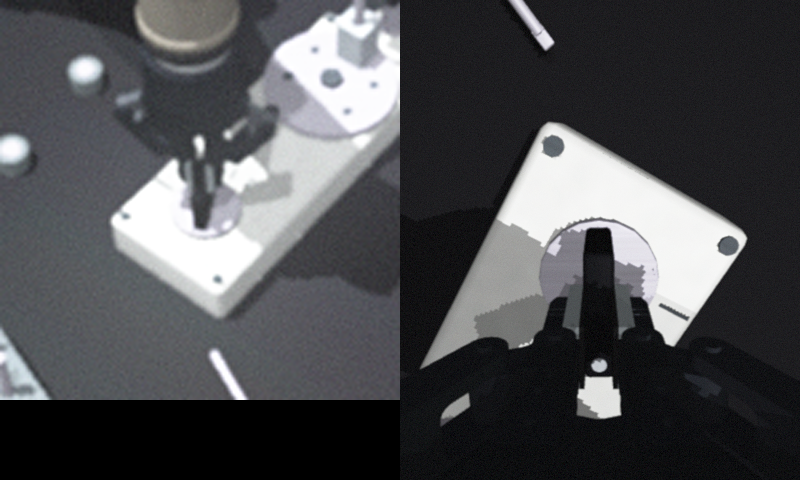

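The bar is square in the jaws and turned 60.2° (the pin on the carousel moved 61°). The wrist moment is 0.097 N m, against the 0.10 N m spring at the third click. Handing in.

```bash
python3 -c "
from station import workorder; print(workorder.finish_job())"
```

```text
the job is handed in; nothing more can be done
None
```

I put the long pin in the holder, let go of it, turned the knob clockwise to its third click, and handed the job in at about 12 s with the knob still gripped. `finish_job` reports no verdict, so the result rests on these last checks:

- **Pin:** it met the hole bottom at about 6 N. After release it stood upright with its top at 176 mm, which is full depth (66 mm + 110 mm).
- **Knob:** the tool turned 60.2° from home. The pin's position gave about 61° of carousel turn, so the bar didn't slip in the jaws. The wrist moment was 0.097 N m, against the 0.10 N m spring expected at the third click.
- **Disagreements:** the finger opening read about 3 mm under the true width, on both the pin and the bar. About 9 N of upward force and 4 N sideways stayed on the wrist while holding the knob, far below the limits.
- **Rest of the bench:** I moved nothing else. I saw the short pins still in the rack after lifting the long one, but did not re-measure the other items at the end.

I viewed 9 of the 10 pictures. One move call was refused for missing keys and moved nothing.

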